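# Fill the gift-set tray from the railed display shelf

### The job

Fill the customer's gift-set tray from the display shelf on the counter: first the narrow round paste pot into the round nest, then the square pin tin into the square nest. Lift each one straight up off the shelf until its foot is clear above the front rail, draw it forward over the rail, and lower it upright all the way to the bottom of its nest before letting go, without dropping it in. Leave the wide canister, the chalk box, the stapler and the tape roll where they stand.

Things in the scene. Friction and masses are not known exactly. Their poses are not given: they have to be found in the camera images.
- shelf: Fixed green one-board display shelf on the counter, 115 mm deep (x), 430 mm long (y), open above. Origin: centre of its footprint on the counter; its front, with the rail, faces its own -x. Board top 50 mm above the counter; back lip and end cheeks reach 75 mm. Four goods stand on it in a row about 104 mm apart, in any order.
- shelf_rail (a point): Middle of the top of the shelf's front retaining rail, 53.5 mm in front of the shelf's origin and 94 mm above the counter (44 mm above the board). The rail is two level steel bars 8 mm thick, one above the other, along the shelf's whole front.
- paste_pot: Narrow white round pot with white screw cap, 54 mm diameter, 90 mm tall, straight sided (narrow groove at 73 to 76 mm height), about 0.18 kg. Origin: centre of its underside; z up.
- pin_tin: Plain metal square tin with lid, 46 x 46 mm, 90 mm tall, straight sided (narrow groove at 74 to 77 mm height), about 0.2 kg. Origin: centre of its underside; z up, x and y square to its flat sides. It may stand turned up to 0.25 rad on the shelf.
- tray: Fixed brown gift tray on the counter in front of the shelf, 90 mm (x) x 230 mm (y) x 30 mm high. Origin: centre of its underside. Two nests 20 mm deep, their floors 10 mm above the counter.
- tray_hole0 (a point): Centre of the mouth of the round nest, 30 mm above the counter, 57.5 mm to the tray's +y side. Nest 61 mm in diameter, 20 mm deep.
- tray_hole1 (a point): Centre of the mouth of the square nest, 30 mm above the counter, 57.5 mm to the tray's -y side. Nest 53 x 53 mm, sides along the tray's x and y, 20 mm deep.
- wide_canister: Bystander on the shelf: wide white round canister, 70 mm diameter, 85 mm tall. Origin: centre of its underside.
- chalk_box: Bystander on the shelf: plain brown box, 64 mm deep (x) x 32 mm wide (y) x 98 mm tall. Origin: centre of its underside.
- stapler: Bystander on the counter to the left: black stapler, 130 x 34 x 55 mm. Origin: centre of its underside.
- tape_roll: Bystander on the counter to the right: clear roll of tape lying flat, 90 mm diameter, 24 mm high. Origin: centre of its underside.

How it is judged (in metres and radians):
On the way, in this order (a step that is already met when the one before it is completed fails the run):
1. the paste pot is lifted over the shelf, its foot above the top of the front rail, before it comes forward (z of paste_pot in the frame of shelf above 0.094 m and x of paste_pot in the frame of shelf between -0.0535 and 0.06 m and y of paste_pot in the frame of shelf between -0.22 and 0.22 m), for 0.05 s.
2. the paste pot stands upright on the bottom of the round nest (horizontal distance between paste_pot and tray_hole0 below 0.008 m and z of paste_pot in the frame of tray below 0.013 m and angle between paste_pot's own z axis and vertical below 0.08 rad), for 0.2 s.
3. the pin tin is lifted over the shelf, its foot above the top of the front rail, before it comes forward (z of pin_tin in the frame of shelf above 0.094 m and x of pin_tin in the frame of shelf between -0.0535 and 0.06 m and y of pin_tin in the frame of shelf between -0.22 and 0.22 m), for 0.05 s.
4. the pin tin stands upright on the bottom of the square nest (horizontal distance between pin_tin and tray_hole1 below 0.008 m and z of pin_tin in the frame of tray below 0.013 m and angle between pin_tin's own z axis and vertical below 0.08 rad), for 0.2 s.
At the end, for the whole second after the job is handed in: Pot in the round nest and tin in the square nest, each within 8 mm of its centre, foot within 3 mm of the floor, within 0.08 rad of upright, at rest; canister, chalk box, stapler and tape roll within 25 mm of their starts and tipped under 0.3 rad (all of step 2 and all of step 4 and linear speed of each of paste_pot, pin_tin below 0.02 m/s and angular speed of each of paste_pot, pin_tin below 0.2 rad/s and not (distance of any of wide_canister, chalk_box, stapler, tape_roll from where it was at the start of the episode above 0.025 m or angle between any of wide_canister, chalk_box, stapler, tape_roll's own z axis and vertical above 0.3 rad)); the robot touches nothing.
It fails at once if the paste pot is let go over its nest with its foot more than 5 mm above the tray's top (contact force between paste_pot and the fingers below 0.05 N and horizontal distance between paste_pot and tray_hole0 below 0.06 m and z of paste_pot in the frame of tray above 0.035 m).
It fails at once if the pin tin is let go over its nest with its foot more than 5 mm above the tray's top (contact force between pin_tin and the fingers below 0.05 N and horizontal distance between pin_tin and tray_hole1 below 0.06 m and z of pin_tin in the frame of tray above 0.035 m).
It fails at once if the wide canister, chalk box, stapler or tape roll is moved more than 25 mm or tipped more than 0.3 rad (distance of any of wide_canister, chalk_box, stapler, tape_roll from where it was at the start of the episode above 0.025 m or angle between any of wide_canister, chalk_box, stapler, tape_roll's own z axis and vertical above 0.3 rad).
It also fails if it takes over 58 s, if anything falls off the work surface, if the arm or the gripper's body presses on something with over 40 N, if the wrist force passes 120 N, or if a joint passes its speed limit or range.

### The arm

A 6-joint arm with a two-finger parallel gripper is mounted at the origin on the work surface. World frame = base frame: x ahead of the robot, y to its left, z up, the work surface at z = 0. Lengths are in mm, angles in rad, forces in N, time in s.
With the tool pointing down it reaches from about 425 to 1125 mm from the base axis. Payload 14.9 kg.
Tool frame: the origin (TCP) lies between the finger pads; the fingertips stand 8 mm ahead of it and the grasp point (between the pads) lies 11 mm behind it (bot.tips_ahead is the distance from the TCP to the fingertips, in mm); z points along the fingers, y is the line along which they close (so a half turn about z gives the same grasp; the last joint's range is limited). The gripper opens to 91 mm and grips with 3 to 60 N. Pads are 32 mm wide; open, the fingers measure 118 mm over their backs; the gripper's body (76 mm by 178 mm) begins 60 mm behind the grasp point.
Start: joints at [-1.18, 0.379, 1.734, -0, 1.028, -0.033], TCP at [287.856, -638.088, 221.932] pointing down, gripper open.
Joint ranges: [-2.77, 2.77], [-0.74, 2.19], [0, 2.66], [-1.06, 4.2], [0.31, 2.87], [-3.08, 3.08]. Speed limits (rad/s): [1.89, 1.89, 2.39, 3.14, 3.14, 3.14].

### API

Orientations are given as a unit quaternion [w, x, y, z].
In Python, from plant import bot gives the robot as it stands. The module is installed in compiled form; this text tells all that it offers.
- The arm moves only by the shell command python3 -m inch 'ROWS' [FORCE]. ROWS is JSON, a list of rows, each a list of 3 entries, a list of its own where there are three numbers: the shift along the tool's x, y, z in mm, then the turn about the tool's z in degrees, then the opening, from -1 (shut) to 1 (fully open). In form: [[[dx, dy, dz], roll, fingers], ...]. A call has 1 to 10 rows; each row shifts and turns the commanded pose from where the row before left it, along the tool's axes as they then stand; what a row does not reach is not made up. A row lasts 1/12 s, in which the tool goes at most 41.7 mm and 7.16 degrees, less where a joint would pass 70% of its speed; a pose out of reach is approached as far as the arm can. A call is refused whole if a number of a shift passes 41.7 or a number of a turn 7.16, either way. A call with a gripper value outside its range is refused whole. The fingers move at their own pace and stop on an object; FORCE is the grip in N (left out, the last holds). Time passes only in rows, so rows that do not move let the fingers close. It gives the time, the measured TCP pose, the force, the opening and the grip force at its end, in the units of the state.
- bot.state(): the state, without advancing time (a new reading comes with each control period).
- bot.grab_frame(name): name is "side" or "top" or "wrist"; returns a dict with "image" (420x560x3 uint8, red, green, blue), "intrinsics" (3x3 intrinsics, pixels), "view" (4x4, takes a point from world to camera coordinates). Camera axes: x right, y down, z forward; pixel columns grow to the right and rows downward; lengths in mm; the calibration is good to about 2 mm. The wrist camera is an equidistant fisheye: a pixel r from the principal point sees the ray r / f radians off the axis. A picture is of the moment at which its call begins. There is no depth.
- bot.job_done(): hands the job in; it is judged then, once.
The state is a dict: "time_s": time; "q": joint angles; "qd": joint speeds; "joint_torque": joint torques, N m; "tool_pos": TCP position; "tool_rot": TCP orientation; "contact_force": force on the tool from outside, world axes, zero at the start; "moment": the same for the moment, N m; "grip_width": opening from 0.0 (shut) to 1.0 (fully open); "finger_force": force on a finger pad.
Only numpy, scipy, OpenCV 4.12 (cv2) and the standard library are available. Lean on these libraries where they do the work, as an engineer would, in place of code of your own. Each camera call takes 0.05 s, during which the arm holds its last target. There are 200 camera calls.

## Working session

There is one attempt and no reset: what is moved stays moved. The work goes in short steps, Python scripts to look and compute and a shell command to move; the robot and the scene stay as the last step left them, time stands still between calls to the robot, and variables do not carry over. Pictures are saved under pics/ and viewed, at most 10 in all, crops included, and the job is handed in when it is done.

```bash
mkdir -p pics; cat > h.py <<'E'
import numpy as np, cv2
from plant import bot
def grab(n,f):
    g=bot.grab_frame(n); cv2.imwrite('pics/'+f,g['image'][:,:,::-1]); np.savez('pics/'+f[:-4],K=g['intrinsics'],V=g['view']); return g
def ray(f,u,v,z,fish=False):
    d=np.load('pics/'+f+'.npz');K,V=d['K'],d['V'];x=(u-K[0,2])/K[0,0];y=(v-K[1,2])/K[1,1]
    if fish:
        r=np.hypot(x,y)+1e-12; c=np.array([np.sin(r)*x/r,np.sin(r)*y/r,np.cos(r)])
    else: c=np.array([x,y,1.])
    R,t=V[:3,:3],V[:3,3]; o=-R.T@t; w=R.T@c; return o+w*(z-o[2])/w[2]
def proj(f,p):
    d=np.load('pics/'+f+'.npz');K,V=d['K'],d['V'];c=V[:3,:3]@np.array(p)+V[:3,3];q=K@c;return q[:2]/q[2]
E
python3 - <<'E'
from h import *
grab('top','t0.png');grab('side','s0.png')
s=bot.state();print(s['time_s'],s['tool_pos'],s['tool_rot'],s['contact_force'])
for f in('t0','s0'):
    d=np.load('pics/'+f+'.npz');print(d['K'],-d['V'][:3,:3].T@d['V'][:3,3],d['V'][2,:3])
E
```

```text
0.1 [ 287.73496327 -637.74513814  221.3402995 ] [-5.04857320e-04  9.77633961e-01  2.10313048e-01 -7.21827268e-05] [-0.23598418  0.26849965 -0.88132438]
[[438.75448847   0.         274.90955643]
 [  0.         438.75448847 207.74823574]
 [  0.           0.           1.        ]] [ 468.57898291   20.44273032 1213.96707454] [ 0.0798529  -0.0216802  -0.99657086]
[[408.27154208   0.         283.9368881 ]
 [  0.         408.27154208 210.18454226]
 [  0.           0.           1.        ]] [368.31850333 765.55745865 627.24579584] [ 0.19181229 -0.79917439 -0.56967389]
```

View pics/t0.png

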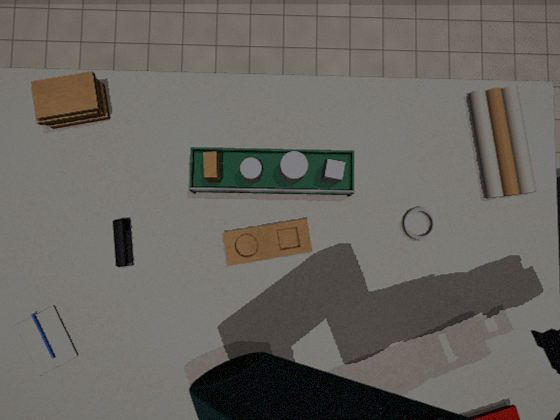

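View pics/s0.png

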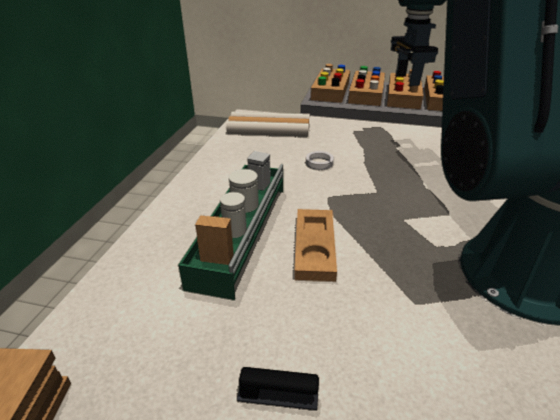

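The top view shows, from left (+y) to right, the chalk box at (210,165), pot at (250,168), canister at (294,165) and turned tin at (335,170). The tray is near (267,242), turned about 9°, with the round nest at (246,244) and the square one at (289,238). I'll enlarge it to measure.

```bash
python3 - <<'E'
from h import *
im=cv2.imread('pics/t0.png');c=im[140:275,185:365];c=cv2.resize(c,None,fx=4.4,fy=4.4,interpolation=cv2.INTER_CUBIC);cv2.imwrite('pics/t0c.png',c)
for n,u,v,z in [('pot',250.5,168,140),('can',294,165,135),('tin',335,170,140),('chalk',210,165,148),('h0',246,244.5,30),('h1',289,238,30),('railL',192,193,94),('railR',353,194,94)]:print(n,ray('t0',u,v,z).round(1))
E
```

```text
pot [652.   59.1 140. ]
can [662.7 -48.7 135. ]
tin [ 651.4 -150.4  140. ]
chalk [655.9 158.  148. ]
h0 [462.9  70.6  30. ]
h1 [482.4 -44.7  30. ]
railL [592.1 208.8  94. ]
railR [ 597.8 -204.7   94. ]
```

View pics/t0c.png

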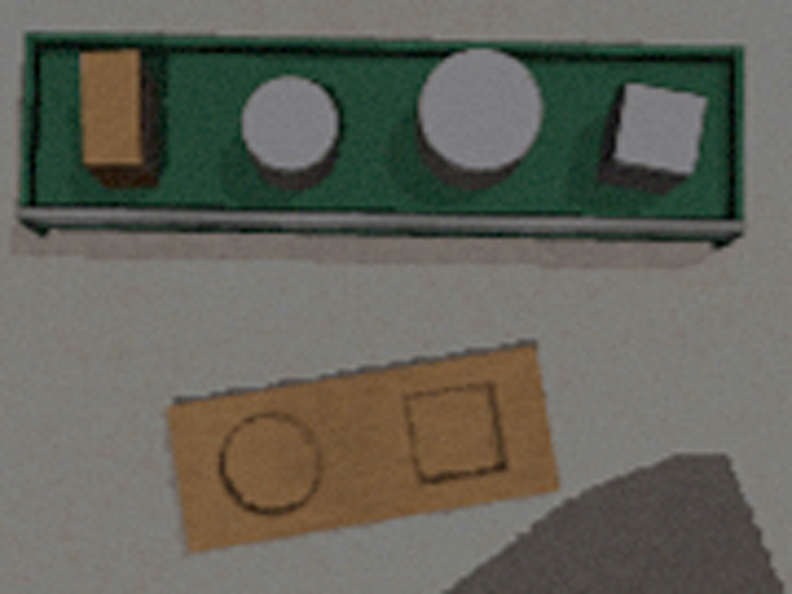

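The crop gives outline points for the pot rim, tin top, tray, nests and rail. I'll turn these into positions and yaws.

```bash
cat >> h.py <<'E'
def yaw(s=None):
    s=s or bot.state(); w,x,y,z=s['tool_rot']; return np.arctan2(2*(x*y+w*z),1-2*(y*y+z*z))
def to(x,y,z,yw=None):
    "remaining shift in tool axes (current yaw, or after roll to yw) and roll deg"
    s=bot.state(); a=yaw(s); b=a if yw is None else yw
    d=np.array([x,y,z])-s['tool_pos']; c,n=np.cos(b),np.sin(b)
    print('t',round(s['time_s'],2),'tcp',np.round(s['tool_pos'],1),'yaw',round(a,4),'| shift',np.round([c*d[0]+n*d[1],n*d[0]-c*d[1],-d[2]],1),'roll',round(np.degrees(a-b),2),'| F',np.round(s['contact_force'],1),'w',round(s['grip_width'],3),'ff',np.round(s['finger_force'],1))
E
python3 - <<'E'
from h import *
P=lambda u,v,z:ray('t0',185+(u+.5)/4.4-.5,140+(v+.5)/4.4-.5,z)
ang=lambda a,b:np.degrees(np.arctan2(*(b-a)[[1,0]]))
r=[P(22,214,94),P(742,225,94)];print('rail',r,'yaw',ang(r[1],r[0])-90)
t=[P(*p,140) for p in[(626,83),(707,97),(695,174),(614,162)]];print('tin',np.mean(t,0),[np.linalg.norm(t[i]-t[i-1]) for i in range(4)],ang(t[1],t[0])-90,ang(t[2],t[3])-90)
t=[P(*p,30) for p in[(167,406),(536,343),(557,490),(187,552)]];print('tray',np.mean(t,0),[np.linalg.norm(t[i]-t[i-1]) for i in range(4)],ang(t[1],t[0])-90,ang(t[2],t[3])-90)
t=[P(*p,30) for p in[(404,395),(493,383),(505,466),(420,481)]];print('h1',np.mean(t,0),ang(t[1],t[0])-90)
print('h0',P(270,464,30),'pot',P(290,123,140),'can',P(480,110,135))
to(648,59,215,np.radians(0))
E
```

```text
rail [array([604.1576665 , 215.23233507,  94.        ]), array([ 606.20348709, -205.29495777,   94.        ])] yaw 0.2787356807357213
tin [ 654.14691564 -149.70092655  140.        ] [np.float64(45.616766913105295), np.float64(46.493311926379064), np.float64(44.510849410414764), np.float64(46.17010652939109)] -8.66232626914352 -7.292456512069165
tray [472.49537483  14.47078123  30.        ] [np.float64(89.52844652432549), np.float64(229.43881743843085), np.float64(90.8823894002473), np.float64(228.60404644801244)] 10.74631245006448 10.412988636608375
h1 [483.41919186 -42.38446507  30.        ] 8.708025658210602
h0 [461.4270893   70.63647949  30.        ] pot [653.05827666  59.07986993 140.        ] can [663.64844348 -47.94915558 135.        ]
t 0.1 tcp [ 287.7 -637.7  221.3] yaw 0.4238 | shift [ 360.3 -696.7    6.3] roll 24.28 | F [-0.2  0.3 -0.9] w 1.0 ff 0.0
```

```bash
python3 -m inch '[[[0,0,-14],6.07,0.7],[[0,0,-14],6.07,0.7],[[0,0,-14],6.07,0.7],[[0,0,-14],6.07,0.7],[[18.5,-35.5,0],0,0.7],[[18.5,-35.5,0],0,0.7],[[18.5,-35.5,0],0,0.7],[[18.5,-35.5,0],0,0.7],[[18.5,-35.5,0],0,0.7],[[18.5,-35.5,0],0,0.7]]' 15
python3 -m inch '[[[18.5,-35.5,0],0,0.7],[[18.5,-35.5,0],0,0.7],[[18.5,-35.5,0],0,0.7],[[18.5,-35.5,0],0,0.7],[[18.5,-35.5,0],0,0.7],[[18.5,-35.5,0],0,0.7],[[18.5,-35.5,0],0,0.7],[[18.5,-35.5,0],0,0.7],[[18.5,-35.5,0],0,0.7],[[18.5,-35.5,0],0,0.7]]'
python3 -c "
from h import *
to(652,59,280,0.005)"
```

```text
time_s: 0.93
tool_pos: [399.2, -423.2, 277.7]
tool_rot: [-0.0, 1.0, -0.0, -0.0]
contact_force: [0.5, -0.3, -0.2]
grip_width: 0.854
finger_force: 0.0
time_s: 1.77
tool_pos: [584.3, -68.1, 277.8]
tool_rot: [-0.0, 1.0, 0.0, -0.0]
contact_force: [0.6, -0.6, -0.3]
grip_width: 0.851
finger_force: 0.0
t 1.77 tcp [584.3 -68.1 277.8] yaw 0.0001 | shift [  68.4 -126.7   -2.2] roll -0.28 | F [ 0.6 -0.6 -0.3] w 0.851 ff 0.0
```

```bash
python3 -m inch '[[[0,-20,0],0,0.7],[[0,0,0],0,0.7],[[0,0,0],0,0.7]]'
python3 - <<'E'
from h import *
grab('wrist','w1.png');d=np.load('pics/w1.npz');print(d['K'],-d['V'][:3,:3].T@d['V'][:3,3],d['V'][:3,:3])
to(652,59,280,0.005)
E
```

```text
time_s: 2.02
tool_pos: [583.7, -49.2, 277.6]
tool_rot: [0.0, 1.0, 0.001, -0.0]
contact_force: [0.6, -0.7, -0.4]
grip_width: 0.85
finger_force: 0.0
[[325.1922621    0.         277.71755229]
 [  0.         325.1922621  210.50136859]
 [  0.           0.           1.        ]] [666.7297092  -49.85882937 440.16014085] [[ 1.01750221e-03 -9.99999283e-01  6.31007212e-04]
 [-9.56300437e-01 -7.88541479e-04  2.92384768e-01]
 [-2.92384061e-01 -9.00934621e-04 -9.56300554e-01]]
t 2.07 tcp [583.6 -50.1 277.7] yaw 0.0008 | shift [  68.9 -108.8   -2.3] roll -0.24 | F [-0.4 -0.1 -0.7] w 0.851 ff 0.0
```

View pics/w1.png

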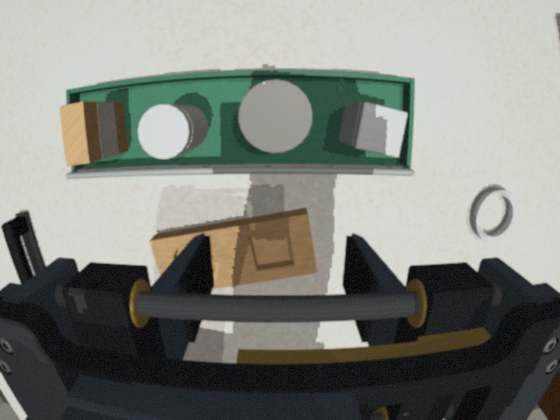

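The wrist view shows the pot's cap at (164,131), canister at (275,117), the tin's top around (382,130), and the square nest around (272,250).

```bash
python3 - <<'E'
from h import *
W=lambda u,v,z:ray('w1',u,v,z,True).round(1)
im=cv2.imread('pics/w1.png');hsv=cv2.cvtColor(im,cv2.COLOR_BGR2HSV)
# pot cap: bright unsaturated
g=((im.min(2)>175)*255).astype(np.uint8)
n,l,st,c=cv2.connectedComponentsWithStats(g[60:175,120:220].copy())
for i in range(1,n):
    if 200<st[i,4]<4000:
        x,y=c[i]+[120,60]; print(st[i],'pot c',W(x,y,140))
print('can',W(275,117,135))
t=[W(*p,140) for p in[(361,103),(407,109),(402,157),(357,149)]];print('tin',np.mean(t,0),t)
t=[W(*p,30) for p in[(249,237),(288,231),(294,262),(256,270)]];print('h1',np.mean(t,0),t)
t=[W(*p,30) for p in[(151,238),(306,208),(316,273)]];print('tray',t, (t[0]+t[2])/2,np.degrees(np.arctan2(t[0][0]-t[1][0],t[0][1]-t[1][1])))
r=[W(68,175,94),W(413,173,94)];print('rail',r)
c=im[60:280,60:420];c=cv2.resize(c,None,fx=2.2,fy=2.2,interpolation=cv2.INTER_CUBIC);cv2.imwrite('pics/w1c.png',c)
E
```

```text
[   0    0  100   19 1313] pot c [716.6  58.3 140. ]
[  18   45   51   54 2142] pot c [653.9  59.4 140. ]
can [663.9 -47.5 135. ]
tin [ 655.2 -149.2  140. ] [array([ 679.2, -127.2,  140. ]), array([ 676.6, -173.8,  140. ]), array([ 629.5, -171.1,  140. ]), array([ 635.5, -124.7,  140. ])]
h1 [483.825 -42.     30.   ] [array([503.6, -11.2,  30. ]), array([512.5, -64.1,  30. ]), array([466. , -73.1,  30. ]), array([453.2, -19.6,  30. ])]
tray [array([500. , 131.2,  30. ]), array([544.8, -87.6,  30. ]), array([ 448.1, -105. ,   30. ])] [474.05  13.1   30.  ] -11.571555219714998
rail [array([607.3, 213.1,  94. ]), array([ 605.9, -205.1,   94. ])]
```

View pics/w1c.png

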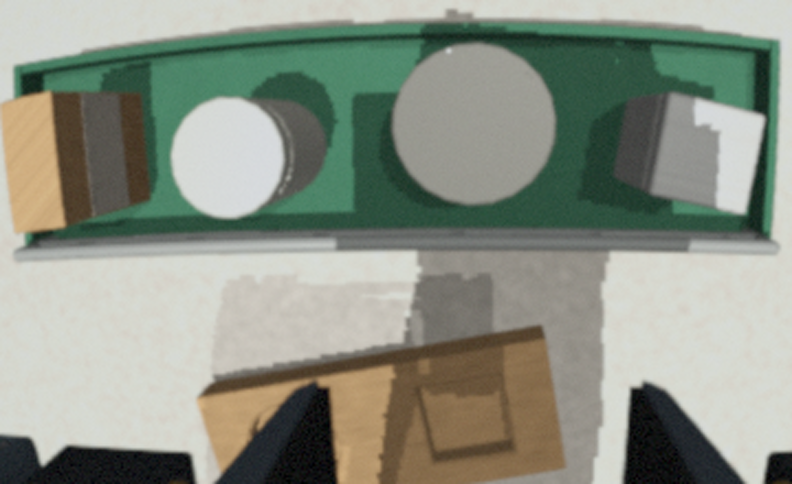

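```bash
python3 -m inch '[[[23.3,-36,0],0,0.7],[[23.3,-36,0],0,0.7],[[23.3,-37,0],0,0.7],[[0,0,25],0,0.7],[[0,0,25],0,0.7],[[0,0,0],0,0.7],[[0,0,0],0,0.7]]'
python3 -c "
from h import *
to(653.5,59.2,93,0.0)"
```

```text
time_s: 2.65
tool_pos: [650.6, 53.9, 227.1]
tool_rot: [0.0, 1.0, -0.001, -0.001]
contact_force: [-0.1, -0.1, 0.9]
grip_width: 0.849
finger_force: 0.0
t 2.65 tcp [650.6  53.9 227.1] yaw -0.0012 | shift [  2.9  -5.3 134.1] roll -0.07 | F [-0.1 -0.1  0.9] w 0.849 ff 0.0
```

```bash
python3 -m inch '[[[2.9,-5.3,14],0,0.7],[[0,0,30],0,0.7],[[0,0,30],0,0.7],[[0,0,30],0,0.7],[[0,0,15],0,0.7],[[0,0,15],0,0.7],[[0,0,0],0,0.7],[[0,0,0],0,0.7]]'
python3 -c "
from h import *
to(653.5,59.2,93,0.0)"
```

```text
time_s: 3.32
tool_pos: [654.7, 60.3, 94.5]
tool_rot: [-0.0, 1.0, -0.0, 0.0]
contact_force: [-0.1, -0.2, 0.2]
grip_width: 0.849
finger_force: 0.0
t 3.32 tcp [654.7  60.3  94.5] yaw -0.0002 | shift [-1.2  1.1  1.5] roll -0.01 | F [-0.1 -0.2  0.2] w 0.849 ff 0.0
```

```bash
python3 -m inch '[[[0,0,0],0,-0.1],[[0,0,0],0,-0.1],[[0,0,0],0,-0.1],[[0,0,0],0,-0.1],[[0,0,0],0,-0.1],[[0,0,0],0,-0.1]]' 20
python3 -c "
from h import *
to(653.5,59.2,93,0.0)"
```

```text
time_s: 3.82
tool_pos: [654.7, 60.5, 94.9]
tool_rot: [-0.0, 1.0, 0.0, 0.001]
contact_force: [-2.0, 0.6, 7.4]
grip_width: 0.587
finger_force: 20.0
t 3.82 tcp [654.7  60.5  94.9] yaw 0.0001 | shift [-1.2  1.3  1.9] roll 0.0 | F [-2.   0.6  7.4] w 0.587 ff 20.0
```

```bash
python3 -m inch '[[[0,0,-8],0,-0.2],[[0,0,-14],0,-0.2],[[0,0,-18],0,-0.2],[[0,0,-18],0,-0.2],[[0,0,-14],0,-0.2],[[0,0,-8],0,-0.2],[[0,0,0],0,-0.2],[[0,0,0],0,-0.2]]' 25
python3 -c "
from h import *
to(462,71,175,np.radians(10.5))
grab('side','s1.png')"
```

```text
time_s: 4.48
tool_pos: [654.2, 60.4, 174.1]
tool_rot: [-0.0, 1.0, 0.0, 0.0]
contact_force: [-0.2, 0.3, -2.3]
grip_width: 0.59
finger_force: 25.0
t 4.48 tcp [654.2  60.4 174.1] yaw 0.0001 | shift [-187.   -45.4   -0.9] roll -10.5 | F [-0.2  0.3 -2.3] w 0.59 ff 25.0
```

View pics/s1.png

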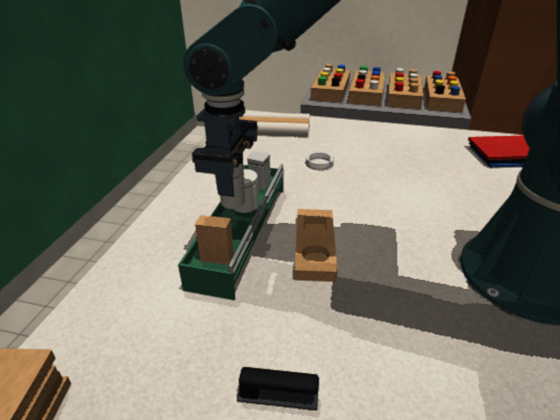

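The pot at (232,190) is held over the shelf with its foot clear of the rail. Next I draw it forward and lower it to just above the nest.

```bash
python3 -m inch '[[[-12,-0.6,0],0,-0.2],[[-25,-1.5,0],0,-0.2],[[-30,-1.5,0],0,-0.2],[[-30,-1.5,0],0,-0.2],[[-30,-1.5,0],0,-0.2],[[-30,-1.5,0],0,-0.2],[[-22,-1.5,0],0,-0.2],[[-12.5,-1,0],0,-0.2],[[0,0,0],0,-0.2],[[0,0,0],0,-0.2]]'
python3 -c "
from h import *
to(462.7,71,80,0)"
python3 -m inch '[[[0,0,10],0,-0.2],[[0,0,20],0,-0.2],[[0,0,25],0,-0.2],[[0,0,20],0,-0.2],[[0,0,12],0,-0.2],[[0,0,5],0,-0.2],[[0,0,0],0,-0.2],[[0,0,0],0,-0.2],[[0,0,0],0,-0.2]]'
python3 -c "
from h import *
to(462.7,71,54.7,0)
grab('wrist','w2.png');grab('side','s2.png')
a=cv2.imread('pics/w2.png')[150:400,60:460];b=cv2.imread('pics/s2.png')[150:300,200:440]
cv2.imwrite('pics/m2.png',np.vstack([cv2.resize(a,(480,300)),cv2.resize(b,(480,300))]))"
```

```text
time_s: 5.37
tool_pos: [462.9, 71.1, 174.0]
tool_rot: [-0.0, 1.0, 0.0, 0.0]
contact_force: [1.2, 1.1, -0.8]
grip_width: 0.587
finger_force: 25.0
t 5.37 tcp [462.9  71.1 174. ] yaw 0.0003 | shift [-0.2  0.1 94. ] roll 0.02 | F [ 1.2  1.1 -0.8] w 0.587 ff 25.0
time_s: 6.12
tool_pos: [463.5, 71.1, 82.5]
tool_rot: [-0.0, 1.0, -0.0, 0.001]
contact_force: [-0.1, 0.4, -1.2]
grip_width: 0.586
finger_force: 25.0
t 6.12 tcp [463.5  71.1  82.5] yaw -0.0 | shift [-0.8  0.1 27.8] roll -0.0 | F [-0.1  0.4 -1.2] w 0.586 ff 25.0
```

View pics/m2.png

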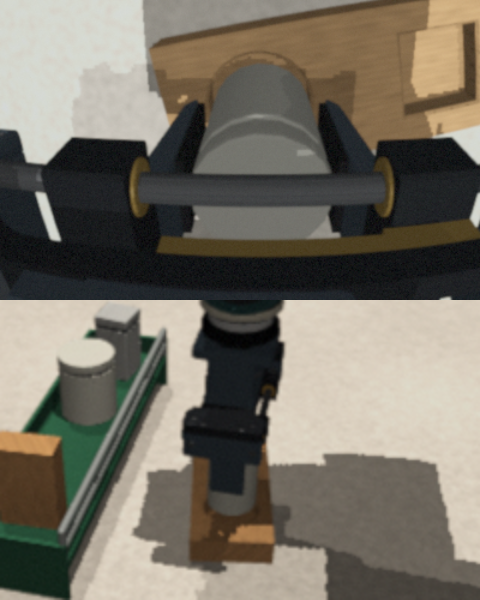

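The wrist view has the pot over the round nest at (260,65), with the rim evenly visible around its far side. I'll lower it slowly.

```bash
python3 -m inch '[[[-0.8,0,4],0,-0.2],[[0,0,5],0,-0.2],[[0,0,4],0,-0.2],[[0,0,3],0,-0.2],[[0,0,3],0,-0.2],[[0,0,0],0,-0.2],[[0,0,0],0,-0.2]]'
python3 -m inch '[[[0,0,3],0,-0.2],[[0,0,2],0,-0.2],[[0,0,2],0,-0.2],[[0,0,1],0,-0.2],[[0,0,0],0,-0.2],[[0,0,0],0,-0.2]]'
```

```text
time_s: 6.8
tool_pos: [461.8, 71.0, 62.7]
tool_rot: [0.0, 1.0, 0.0, -0.0]
contact_force: [-0.3, -0.1, -1.7]
grip_width: 0.586
finger_force: 25.0
time_s: 7.3
tool_pos: [461.9, 71.0, 54.9]
tool_rot: [-0.0, 1.0, 0.0, -0.0]
contact_force: [-0.9, 0.3, -0.6]
grip_width: 0.586
finger_force: 25.0
```

```bash
python3 -m inch '[[[0,0,0.5],0,-0.2],[[0,0,0.4],0,-0.2],[[0,0,0],0,-0.2],[[0,0,0],0,-0.2]]'
python3 -c "
from h import *
to(462.7,71,54.7,0)"
```

```text
time_s: 7.63
tool_pos: [462.0, 71.1, 54.8]
tool_rot: [0.0, 1.0, 0.0, -0.0]
contact_force: [-9.2, -1.1, 25.2]
grip_width: 0.588
finger_force: 25.0
t 7.63 tcp [462.   71.1  54.8] yaw 0.0001 | shift [0.7 0.1 0.1] roll 0.01 | F [-9.2 -1.1 25.2] w 0.588 ff 25.0
```

Floor contact is firm (25 N). I'll relax slightly, release and rise.

```bash
python3 -m inch '[[[0,0,-0.4],0,-0.2],[[0,0,0],0,0.2],[[0,0,0],0,0.45],[[0,0,0],0,0.6],[[0,0,0],0,0.6],[[0,0,-10],0,0.6],[[0,0,-30],0,0.6],[[0,0,-38],0,0.6],[[0,0,-40],0,0.6],[[0,0,-40],0,0.6]]'
python3 -c "
from h import *
to(630,-149,250,np.radians(-7))"
```

```text
time_s: 8.47
tool_pos: [461.2, 71.0, 214.7]
tool_rot: [0.0, 1.0, 0.0, -0.0]
contact_force: [0.6, -0.3, 0.2]
grip_width: 0.802
finger_force: 0.0
t 8.47 tcp [461.2  71.  214.7] yaw 0.0001 | shift [194.3 197.8 -35.3] roll 7.0 | F [ 0.6 -0.3  0.2] w 0.802 ff 0.0
```

```bash
python3 -m inch '[[[18,31.4,-8],0,0.6],[[18,31.4,-8],0,0.6],[[18,31.4,-8],0,0.6],[[18,31.4,-8],0,0.6],[[18,31.4,-8],0,0.6],[[18,31.4,-8],0,0.6],[[18,31.4,-8],0,0.6],[[0,0,0],0,0.6],[[0,0,0],0,0.6]]'
python3 - <<'E'
from h import *
grab('wrist','w3.png');to(630,-149,250,0)
im=cv2.imread('pics/w3.png');c=im[40:240,100:420];cv2.imwrite('pics/w3c.png',cv2.resize(c,None,fx=2.5,fy=2.5,interpolation=cv2.INTER_CUBIC))
E
```

```text
time_s: 9.22
tool_pos: [588.3, -150.1, 269.2]
tool_rot: [0.0, 1.0, -0.001, 0.0]
contact_force: [-0.4, 0.7, -0.6]
grip_width: 0.794
finger_force: 0.0
t 9.27 tcp [ 587.6 -149.   268.7] yaw -0.001 | shift [42.4  0.  18.7] roll -0.06 | F [-0.   0.3 -0.9] w 0.797 ff 0.0
```

View pics/w3c.png

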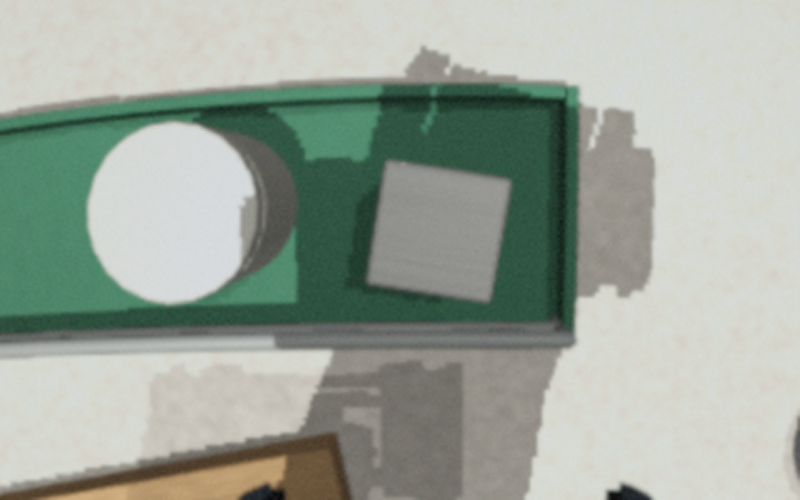

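The tin's top is clear, with crop corners (386,159), (512,180), (491,303) and (367,284).

```bash
python3 - <<'E'
from h import *
t=[ray('w3',100+u/2.5-.3,40+v/2.5-.3,140,True) for u,v in[(386,159),(512,180),(491,303),(367,284)]]
m=np.mean(t,0);print(m,[np.linalg.norm(t[i]-t[i-1]).round(1) for i in range(4)])
a=lambda p,q:np.degrees(np.arctan2(-(p-q)[0],(p-q)[1]))
A=[a(t[0],t[1]),a(t[3],t[2]),np.degrees(np.arctan2(*(t[0]-t[3])[[1,0]])),np.degrees(np.arctan2(*(t[1]-t[2])[[1,0]]))];print(A)
to(m[0],m[1],225,np.radians(np.mean(A)))
E
```

```text
[ 655.14330991 -149.06647166  140.        ] [np.float64(45.6), np.float64(45.2), np.float64(45.2), np.float64(45.3)]
[np.float64(-9.737437989108326), np.float64(-9.12983807710667), np.float64(-9.371828270184857), np.float64(-9.222759731748514)]
t 9.27 tcp [ 587.6 -149.   268.7] yaw -0.001 | shift [ 66.7 -10.9  43.7] roll 9.31 | F [-0.   0.3 -0.9] w 0.797 ff 0.0
```

```bash
python3 -m inch '[[[33.7,0,15],0,0.6],[[33.8,0,15],0,0.6],[[0,0,10],4.65,0.6],[[0,0,4],4.65,0.6],[[0,0,0],0,0.6],[[0,0,0],0,0.6]]'
python3 -c "
from h import *
to(655.1,-149.1,94,np.radians(-9.36))"
```

```text
time_s: 9.77
tool_pos: [654.7, -147.7, 224.4]
tool_rot: [-0.0, 0.997, -0.079, -0.001]
contact_force: [0.1, 0.1, -0.3]
grip_width: 0.801
finger_force: 0.0
t 9.77 tcp [ 654.7 -147.7  224.4] yaw -0.1589 | shift [  0.6   1.4 130.4] roll 0.26 | F [ 0.1  0.1 -0.3] w 0.801 ff 0.0
```

```bash
python3 -m inch '[[[0.5,1.1,14],0.2,0.6],[[0,0,30],0,0.6],[[0,0,30],0,0.6],[[0,0,28],0,0.6],[[0,0,16],0,0.6],[[0,0,12],0,0.6],[[0,0,0],0,0.6],[[0,0,0],0,0.6]]'
python3 -m inch '[[[0,0,0],0,-0.3],[[0,0,0],0,-0.3],[[0,0,0],0,-0.3],[[0,0,0],0,-0.3],[[0,0,0],0,-0.3],[[0,0,0],0,-0.3],[[0,0,0],0,-0.3]]' 25
python3 -c "
from h import *
to(655.1,-149.1,94,np.radians(-9.36))"
```

```text
time_s: 10.43
tool_pos: [656.0, -150.0, 94.9]
tool_rot: [0.0, 0.997, -0.083, 0.0]
contact_force: [-0.3, 0.5, -0.2]
grip_width: 0.799
finger_force: 0.0
time_s: 11.02
tool_pos: [656.2, -149.9, 95.3]
tool_rot: [-0.0, 0.997, -0.083, 0.0]
contact_force: [-1.2, 1.3, 7.8]
grip_width: 0.502
finger_force: 25.0
t 11.02 tcp [ 656.2 -149.9   95.3] yaw -0.1658 | shift [-1.2 -0.6  1.3] roll -0.14 | F [-1.2  1.3  7.8] w 0.502 ff 25.0
```

```bash
python3 -m inch '[[[0,0,-8],0,-0.4],[[0,0,-14],0,-0.4],[[0,0,-18],0,-0.4],[[0,0,-18],0,-0.4],[[0,0,-14],0,-0.4],[[0,0,-10],0,-0.4],[[0,0,0],0,-0.4],[[0,0,0],0,-0.4]]'
python3 -c "
from h import *
to(484.3,-42,175,np.radians(10.7))"
```

```text
time_s: 11.68
tool_pos: [655.8, -150.0, 176.8]
tool_rot: [0.0, 0.997, -0.083, 0.0]
contact_force: [0.1, -0.9, -2.6]
grip_width: 0.5
finger_force: 25.0
t 11.68 tcp [ 655.8 -150.   176.8] yaw -0.1658 | shift [-148.5 -137.9    1.8] roll -20.2 | F [ 0.1 -0.9 -2.6] w 0.5 ff 25.0
```

```bash
python3 -m inch '[[[0,0,0],-5,-0.4],[[0,0,0],-6,-0.4],[[0,0,0],-6,-0.4],[[0,0,0],-3.2,-0.4],[[-15,-3,0],0,-0.4],[[-27,-5,0],0,-0.4],[[-27,-5,0],0,-0.4],[[-10,-6,0],0,-0.4],[[-14,-24,0],0,-0.4],[[-14,-28,0],0,-0.4]]'
python3 -m inch '[[[-14,-28,0],0,-0.4],[[-14,-22,0],0,-0.4],[[-8,-12,0],0,-0.4],[[-5,-5,0],0,-0.4],[[0,0,0],0,-0.4],[[0,0,0],0,-0.4],[[0,0,0],0,-0.4]]'
python3 -c "
from h import *
to(484.5,-41.8,83,np.radians(10.7))"
```

```text
time_s: 12.52
tool_pos: [536.6, -100.2, 175.7]
tool_rot: [-0.0, 0.996, 0.092, -0.0]
contact_force: [0.8, 0.4, -1.6]
grip_width: 0.501
finger_force: 25.0
time_s: 13.1
tool_pos: [485.7, -42.5, 176.6]
tool_rot: [0.0, 0.996, 0.093, 0.0]
contact_force: [0.5, -0.0, -2.2]
grip_width: 0.502
finger_force: 25.0
t 13.1 tcp [485.7 -42.5 176.6] yaw 0.1863 | shift [-1.1 -0.9 93.6] roll -0.03 | F [ 0.5 -0.  -2.2] w 0.502 ff 25.0
```

```bash
python3 -m inch '[[[-1,-0.8,10],0,-0.4],[[0,0,20],0,-0.4],[[0,0,25],0,-0.4],[[0,0,20],0,-0.4],[[0,0,12],0,-0.4],[[0,0,5],0,-0.4],[[0,0,0],0,-0.4],[[0,0,0],0,-0.4],[[0,0,0],0,-0.4]]'
python3 -c "
from h import *
to(484.5,-41.8,55,np.radians(10.7))
grab('wrist','w4.png');grab('top','t4.png')
a=cv2.imread('pics/w4.png')[130:380,80:480];b=cv2.imread('pics/t4.png')[200:280,200:360]
cv2.imwrite('pics/m4.png',np.vstack([cv2.resize(a,(560,350)),cv2.resize(b,(500,250))[:, :500] if 0 else cv2.resize(b,(560,250))]))"
```

```text
time_s: 13.85
tool_pos: [484.2, -41.4, 85.1]
tool_rot: [0.0, 0.996, 0.093, 0.001]
contact_force: [0.9, 0.2, -2.4]
grip_width: 0.505
finger_force: 25.0
t 13.85 tcp [484.2 -41.4  85.1] yaw 0.1866 | shift [ 0.2  0.4 30.1] roll -0.01 | F [ 0.9  0.2 -2.4] w 0.505 ff 25.0
```

View pics/m4.png

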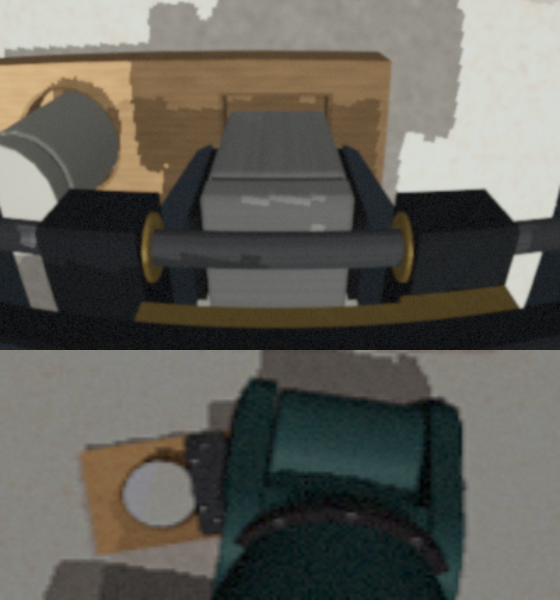

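The tin is square to the nest, but its foot (columns 229–329) seems slightly right of the nest (222–329). I'll check numerically.

```bash
python3 - <<'E'
from h import *
im=cv2.imread('pics/w4.png').astype(int)
s=im[:,:,2]-im[:,:,0]
print('cols 232..325 step1'); 
for r in(204,206,218,222):print(r,'L',s[r-1:r+2,234:252].mean(0).round().astype(int),'R',s[r-1:r+2,306:324].mean(0).round().astype(int))
for r in(204,206):print(r,'grayL',im[r-1:r+2,234:252,1].mean(0).round().astype(int),'R',im[r-1:r+2,306:324,1].mean(0).round().astype(int))
d=np.load('pics/w4.npz');K,V=d['K'],d['V']
a=np.radians(10.7)
def fp(p):
    c=V[:3,:3]@p+V[:3,3];r=np.hypot(c[0],c[1]);t=np.arctan2(r,c[2]);return (K[0,0]*t*c[:2]/r+K[:2,2]).round(1)
X=np.array([np.cos(a),np.sin(a),0]);Y=np.array([-np.sin(a),np.cos(a),0])
h=np.array([483.5,-42,30]);print('nest far L,R',fp(h+26.5*X+26.5*Y),fp(h+26.5*X-26.5*Y))
h=np.array([483.5,-42,40.]);print('tin foot far',fp(h+23*X+23*Y),fp(h+23*X-23*Y))
E
```

```text
cols 232..325 step1
204 L [58 57 55 52 49 43 36 36 41 48 49 47 49 46 46 46 47 47] R [48 49 48 48 46 41 35 36 45 48 48 49 50 54 53 54 55 56]
206 L [60 59 55 51 48 41 32 34 41 48 48 48 48 48 50 47 48 48] R [48 48 47 47 45 39 33 34 43 43 44 44 47 50 48 48 51 49]
218 L [49 47 46 45 43 39 32 21  8  2  2  3  2  1  0  0  3  3] R [ 2  2  2  0  1  2  2  6 23 36 44 47 47 49 49 48 47 48]
222 L [46 47 45 43 40 32 16  5  1  2  0  1  1  3  2  2  1  2] R [ 2  1  2  1  2  1  2  2  3 15 34 45 46 47 48 47 47 49]
204 grayL [108 104 100  95  89  76  61  61  76  82  83  87  83  86  84  85  85  85] R [ 86  86  88  87  83  76  62  59  76  86  85  85  92  94  97 101 102 101]
206 grayL [109 106 100  96  87  74  61  61  76  83  84  87  85  85  85  86  85  84] R [85 82 86 84 82 75 62 63 73 80 77 82 87 86 87 87 87 86]
nest far L,R [238.9 197.8] [315.1 197.7]
tin foot far [242.6 206.6] [311.5 206.5]
```

```bash
python3 - <<'E'
from h import *
im=cv2.imread('pics/w4.png').astype(int);s=im[:,:,2]-im[:,:,0]
for a in(255,275,295):print(a,'sat',s[192:218,a-4:a+5].mean(1).round().astype(int),'g',im[192:218,a-4:a+5,1].mean(1).round().astype(int))
E
```

```text
255 sat [58 58 59 59 54 52 55 58 57 54 50 48 47 46 47 48 43 25  7  1  1  2  1  2
  2  0] g [107 110 111 108 100  96 103 105 106  98  89  85  83  83  85  86  85  84
  82  83  83  84  81  81  80  80]
275 sat [59 59 60 58 52 49 47 48 46 47 47 47 46 46 47 48 44 25  6  1  2  1  1  1
  1  2] g [110 111 111 109  99  89  87  83  84  83  83  82  81  83  84  85  85  81
  80  79  80  80  78  80  80  78]
295 sat [60 61 61 59 54 51 51 53 55 57 57 50 48 47 47 47 41 24  7  1  1  1  1  1
  2  1] g [112 111 113 109  97  90  93  97  99 102 102  92  85  82  84  85  83  82
  80  81  80  80  80  80  79  81]
```

```bash
python3 - <<'E'
from h import *
a=np.radians(10.7);X=np.array([np.cos(a),np.sin(a),0]);Y=np.array([-np.sin(a),np.cos(a),0])
n=ray('w4',276.5,196.7,30,True);t=ray('w4',277.6,209.0,40,True)
print('nest c from far edge',n-26.5*X,'tin c',t-23*X,'err along X,Y',(n-26.5*X-t+23*X)@X,(n-t)@Y)
E
```

```text
nest c from far edge [484.112899   -41.51926741  30.        ] tin c [481.90224337 -42.69736402  40.        ] err along X,Y 2.3909517173723884 0.7471678583754491
```

The tin sits about 2 mm short along tool x and 0.7 mm off in y. I'll correct both and lower it.

```bash
python3 -m inch '[[[2,-0.7,4],0,-0.4],[[0,0,5],0,-0.4],[[0,0,4],0,-0.4],[[0,0,4],0,-0.4],[[0,0,3],0,-0.4],[[0,0,0],0,-0.4],[[0,0,0],0,-0.4]]'
python3 -c "
from h import *
to(486.2,-40.7,55,np.radians(10.7))"
```

```text
time_s: 14.53
tool_pos: [485.2, -40.1, 64.2]
tool_rot: [-0.0, 0.996, 0.093, -0.0]
contact_force: [-0.4, -0.1, -2.4]
grip_width: 0.506
finger_force: 25.0
t 14.53 tcp [485.2 -40.1  64.2] yaw 0.1868 | shift [0.8 0.7 9.2] roll 0.0 | F [-0.4 -0.1 -2.4] w 0.506 ff 25.0
```

In the nest with no side force.

```bash
python3 -m inch '[[[0,0,3],0,-0.4],[[0,0,3],0,-0.4],[[0,0,2],0,-0.4],[[0,0,0.7],0,-0.4],[[0,0,0],0,-0.4],[[0,0,0],0,-0.4]]'
python3 -m inch '[[[0,0,0.5],0,-0.4],[[0,0,0],0,-0.4],[[0,0,0],0,-0.4]]'
```

```text
time_s: 15.03
tool_pos: [485.4, -40.1, 55.7]
tool_rot: [-0.0, 0.996, 0.093, -0.0]
contact_force: [0.5, -0.6, -3.0]
grip_width: 0.504
finger_force: 25.0
time_s: 15.28
tool_pos: [485.4, -40.2, 55.3]
tool_rot: [0.0, 0.996, 0.093, 0.0]
contact_force: [0.3, 0.9, -1.9]
grip_width: 0.504
finger_force: 25.0
```

```bash
python3 -m inch '[[[0,0,0.4],0,-0.4],[[0,0,0],0,-0.4],[[0,0,0],0,-0.4]]'
python3 -m inch '[[[0,0,0.3],0,-0.4],[[0,0,0],0,-0.4],[[0,0,0],0,-0.4]]'
```

```text
time_s: 15.53
tool_pos: [485.4, -40.2, 55.2]
tool_rot: [-0.0, 0.996, 0.093, -0.0]
contact_force: [-3.8, 0.4, 8.5]
grip_width: 0.502
finger_force: 25.0
time_s: 15.78
tool_pos: [485.5, -40.2, 55.2]
tool_rot: [-0.0, 0.996, 0.093, -0.0]
contact_force: [-4.9, -0.2, 16.4]
grip_width: 0.5
finger_force: 25.0
```

Seated. I'll release and rise, then take a final look.

```bash
python3 -m inch '[[[0,0,-0.3],0,-0.3],[[0,0,0],0,0.05],[[0,0,0],0,0.3],[[0,0,0],0,0.45],[[0,0,0],0,0.45],[[0,0,-10],0,0.45],[[0,0,-30],0,0.45],[[0,0,-38],0,0.45],[[0,0,-40],0,0.45],[[0,0,-40],0,0.45]]'
python3 -m inch '[[[0,35,-10],0,0.45],[[0,40,0],0,0.45],[[0,40,0],0,0.45],[[0,40,0],0,0.45],[[0,40,0],0,0.45],[[0,40,0],0,0.45],[[0,30,0],0,0.45],[[0,0,0],0,0.45],[[0,0,0],0,0.45]]'
python3 - <<'E'
from h import *
grab('top','t5.png');grab('side','s5.png')
a=cv2.imread('pics/t5.png')[130:280,110:450];b=cv2.imread('pics/s5.png')[140:300,170:370]
cv2.imwrite('pics/m5.png',np.vstack([cv2.resize(a,(640,282),interpolation=2),cv2.resize(b,(640,318),interpolation=2)]))
E
```

```text
time_s: 16.62
tool_pos: [484.7, -40.1, 215.1]
tool_rot: [-0.0, 0.996, 0.093, -0.0]
contact_force: [0.3, -0.8, 0.3]
grip_width: 0.723
finger_force: 0.0
time_s: 17.37
tool_pos: [534.4, -301.7, 223.2]
tool_rot: [-0.0, 0.996, 0.092, -0.0]
contact_force: [-0.1, 0.6, -0.6]
grip_width: 0.722
finger_force: 0.0
```

View pics/m5.png

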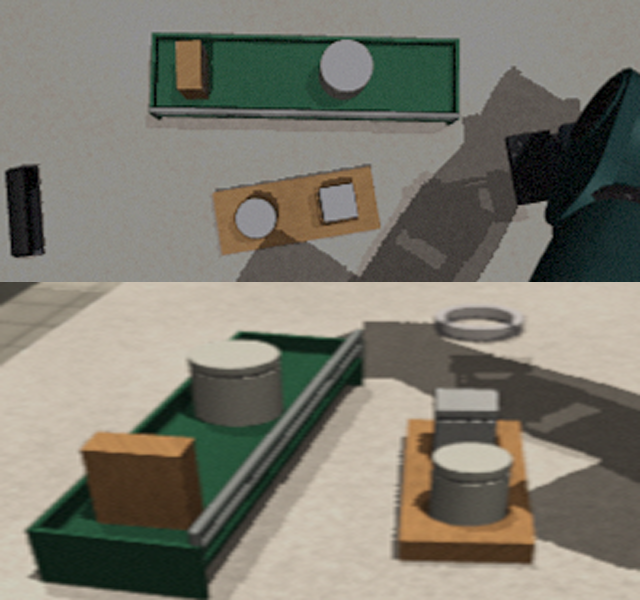

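The pot (257,218) and tin (338,202) stand upright in their nests. The chalk box, canister, stapler and tape roll are where they were, and the arm is clear.

```bash
python3 -c "
from plant import bot
print(bot.job_done())"
```

```text
the job is handed in; nothing more can be done
None
```

The paste pot and pin tin were lowered to the bottom of their nests and released there, the last pictures show both upright and the other four items unmoved, and I handed the job in at about 17.5 s; no verdict came back.

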